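# Press the glued plug home beside the clamp

### The arm

A 6-joint arm with a two-finger parallel gripper is mounted at the origin on the work surface. World frame = base frame: x ahead of the robot, y to its left, z up, the work surface at z = 0. Lengths are in m, angles in rad, forces in N, time in s.
With the tool pointing down it reaches from about 0.4 to 0.825 m from the base axis. Payload 7 kg.
Tool frame: the origin (TCP) lies midway between the tips of the shut fingers; the grasp point (between the pads) lies 19 mm behind it; z points along the fingers, x is the direction in which the jaws open and shut, and the axes are right-handed (so a half turn about z gives the same grasp; the last joint's range is limited). The gripper opens to 88 mm and grips with 3 to 60 N. Pads are 19 mm wide; open, the fingers measure 130 mm over their backs; the gripper's body (78 mm by 193 mm) begins 47 mm behind the grasp point.
Start: joints at [0.288, 0.359, 0.012, 0, -1.224, -0.288], TCP at [0.675, -0, 0.227] pointing down, gripper open.
Joint ranges: [-3.07, 3.07], [-1.43, 2.12], [-1.02, 1.25], [-3.03, 1.67], [-3.05, -0], [-3.03, 3.03]. Speed limits (rad/s): [2.39, 2.39, 3.01, 3.14, 3.14, 3.14].

### API

Orientations are given as [roll, pitch, yaw] about the fixed x, y, z axes, in that order (R = Rz(yaw) Ry(pitch) Rx(roll)).
In Python, from station import status, eyes, workorder gives the robot as it stands.
- The arm moves only by the shell command python3 -m jog 'ROWS' [OPENING] [FORCE]. ROWS is JSON, a list of rows, each a list of 6 numbers: the shift along the world's x, y, z in mm, then the turn, a rotation vector about the world's x, y, z in rad. A call has 1 to 12 rows; each row shifts and turns the pose as measured when the row begins; what a row does not reach is not made up. A row lasts 1/10 s, in which the tool goes at most 50 mm and 8.59 degrees, less where a joint would pass 70% of its speed; a pose out of reach is approached as far as the arm can. A call with a gripper value outside its range is refused whole. OPENING is the opening, from 0 (shut) to 1 (fully open), set as the call begins (- or left out, the last holds). The fingers move at their own pace and stop on an object; FORCE is the grip in N (left out, the last holds). Time passes only in rows, so rows that do not move let the fingers close. It gives the time, the measured TCP pose, the force and the opening at its end, in the units of the state.
- status.get_state(): the state, without advancing time (a new reading comes with each control period).
- eyes.grab_frame(name): name is "scene" or "side" or "wrist"; returns the picture (400x640x3 uint8, blue, green, red); there is no depth.
- eyes.calibration(name): a dict with "camera_matrix" (3x3 intrinsics, pixels), "cam_to_world" (4x4, takes a point from camera to world coordinates); the wrist camera has in their place "hand_eye" (4x4, takes a point from camera to tool coordinates, whose origin is the TCP and whose axes are the tool frame's). Camera axes: x right, y up, looking along -z (the intrinsics and any distortion apply to the point x, -y, -z); pixel columns grow to the right and rows downward; lengths in m; the calibration is good to about 2 mm. A picture is of the moment at which its call begins: read the wrist's pose just before it. calibration takes no time and is no camera call.
- workorder.job_done(): hands the job in, once; it reports no verdict.
The state is a dict: "t": time; "q": joint angles; "qd": joint speeds; "joint_efforts": joint torques, N m; "eef_pos": TCP position; "ee_rot": TCP orientation; "force": force on the tool from outside, world axes, zero at the start; "moment": the same for the moment, N m; "width": finger opening in m.
Only numpy, scipy, OpenCV 4.12 (cv2) and the standard library are available. Lean on these libraries where they do the work, as an engineer would, in place of code of your own. Each camera call takes 0.05 s, during which the arm holds its last target. There are 200 camera calls.

### The job

Only the wooden plug nearest to the clamp has glue in its hole: with the fingertips, press that one plug lightly down until it is fully home, flush with the board, then withdraw. Leave the other two plugs standing proud, keep off the clamp, and do not lift, shift or tip the salt shaker, the egg cup or anything else on the counter.

Things in the scene. Friction and masses are not known exactly. Their poses are not given: they have to be found in the camera images.
- board: Pale wooden board, fixed, 200 (its x) by 360 (its y) by 24 mm, level on two battens, top face 49 mm above the counter, turned by up to 23 degrees. Origin: on the counter under its centre. The three plugs stand in a row along its y, 100 mm apart, at its x = -20 mm; the clamp, shaker and egg cup stand at its x = +70 mm, in any order, one roughly across from each plug.
- plug_a_top (a point): Centre of the top face of the left (board +y) end plug (board y = +100 mm): a dark wooden round plug 34 mm in diameter, standing at first 7.5 to 8.5 mm proud of the board. All three plugs are alike; this point moves down with the plug.
- plug_b_top (a point): Centre of the top face of the middle plug (board y = 0 mm): a dark wooden round plug 34 mm in diameter, standing at first 7.5 to 8.5 mm proud of the board. All three plugs are alike; this point moves down with the plug.
- plug_c_top (a point): Centre of the top face of the right (board -y) end plug (board y = -100 mm): a dark wooden round plug 34 mm in diameter, standing at first 7.5 to 8.5 mm proud of the board. All three plugs are alike; this point moves down with the plug.
- plug_a (a joint): How far plug a has been pressed into its hole, m: 0 = 8.5 mm proud (starts at 0 to 0.001), 0.0075 = fully home at its stop, where it counts as flush (its edge stays 1 mm proud). It resists with about 4 N of friction all the way and stays where it is left; its seat is slightly springy (6 N per mm): the plug dips about 0.7 mm more while pressed and comes back when let go.
- plug_b (a joint): How far plug b has been pressed into its hole, m: 0 = 8.5 mm proud (starts at 0 to 0.001), 0.0075 = fully home at its stop, where it counts as flush (its edge stays 1 mm proud). It resists with about 4 N of friction all the way and stays where it is left; its seat is slightly springy (6 N per mm): the plug dips about 0.7 mm more while pressed and comes back when let go.
- plug_c (a joint): How far plug c has been pressed into its hole, m: 0 = 8.5 mm proud (starts at 0 to 0.001), 0.0075 = fully home at its stop, where it counts as flush (its edge stays 1 mm proud). It resists with about 4 N of friction all the way and stays where it is left; its seat is slightly springy (6 N per mm): the plug dips about 0.7 mm more while pressed and comes back when let go.
- clamp_pad (a point): The foot of the clamp's screw where it presses on the board: 30 mm in from the board's far (+x) edge, on the board's top face. The plug nearest to this point is the one to press.
- clamp: Small grey C-clamp, fixed, gripping the board's far edge. Origin at the screw's foot on the board's top face; it reaches 52 mm from there in +x of the board and 14 mm in -x, is 22 mm wide, with a 66 mm cross bar along the board's y; its highest point is 62 mm above the board's top face.
- shaker: Glass salt shaker with a steel cap, loose, standing upright on the board, 42 mm in diameter, 76 mm tall. Origin: centre of its underside.
- egg_cup: White egg cup, loose, standing on the board, 49 mm in diameter, 55 mm tall. Origin: centre of its underside.
- colander: Steel colander, loose, on the counter to the right, 220 mm in diameter (278 mm over its handles), 95 mm tall. Origin: centre of its underside.
- plate: Enamel plate, loose, on the counter to the left, 230 mm in diameter, 22 mm tall. Origin: centre of its underside.
- scoop: Pink plastic scoop, loose, on the counter to the left, about 195 mm long, 60 mm wide, 35 mm tall. Origin: under the bowl's rear part, on the counter.
- glue_bottle: Closed yellow glue bottle, loose, on the counter to the right, 54 mm in diameter, 160 mm tall. Origin: centre of its underside.

How it is judged:
On the way:
1. the plug nearest to the clamp is pressed down flush by the fingers (within 1.5 mm of fully home) (((horizontal distance between clamp_pad and plug_a_top below 0.11 m and value of joint plug_a above 0.006 m and contact force between the fingers and board above 0.3 N) or (horizontal distance between clamp_pad and plug_b_top below 0.11 m and value of joint plug_b above 0.006 m and contact force between the fingers and board above 0.3 N) or (horizontal distance between clamp_pad and plug_c_top below 0.11 m and value of joint plug_c above 0.006 m and contact force between the fingers and board above 0.3 N))).
At the end, for the whole second after the job is handed in: The plug nearest to the clamp stands within 1.5 mm of fully home (at most 2.5 mm proud of the board), the other two are still at least 5.5 mm proud, and every loose thing is upright, at rest and within 12 mm of where it stood (((horizontal distance between clamp_pad and plug_a_top below 0.11 m and value of joint plug_a above 0.006 m and value of joint each of plug_b, plug_c below 0.003 m) or (horizontal distance between clamp_pad and plug_b_top below 0.11 m and value of joint plug_b above 0.006 m and value of joint each of plug_a, plug_c below 0.003 m) or (horizontal distance between clamp_pad and plug_c_top below 0.11 m and value of joint plug_c above 0.006 m and value of joint each of plug_a, plug_b below 0.003 m)) and distance of each of shaker, egg_cup, colander, plate, scoop, glue_bottle from where it was at the start of the episode below 0.012 m and angle between each of shaker, egg_cup, colander, plate, scoop, glue_bottle's own z axis and vertical below 0.15 rad and linear speed of each of shaker, egg_cup, colander, plate, scoop, glue_bottle below 0.02 m/s); the robot touches nothing.
It fails at once if a plug that is not nearest to the clamp is pressed in by more than 3 mm in all ((not (horizontal distance between clamp_pad and plug_a_top below 0.11 m) and not (value of joint plug_a below 0.003 m)) or (not (horizontal distance between clamp_pad and plug_b_top below 0.11 m) and not (value of joint plug_b below 0.003 m)) or (not (horizontal distance between clamp_pad and plug_c_top below 0.11 m) and not (value of joint plug_c below 0.003 m))).
It fails at once if the board or a plug is pressed harder than 30 N (contact force between any of the fingers, the arm and board above 30 N).
It fails at once if the robot touches the clamp (more than 2 N) (contact force between any of the fingers, the arm and clamp above 2 N).
It fails at once if a bystander is lifted, carried, knocked or moved by more than 12 mm (distance of any of shaker, egg_cup, colander, plate, scoop, glue_bottle from where it was at the start of the episode above 0.012 m).
It fails at once if a bystander is tipped (angle between any of shaker, egg_cup, colander, plate, scoop, glue_bottle's own z axis and vertical above 0.15 rad).
It also fails if it takes over 32 s, if anything falls off the work surface, if the arm or the gripper's body presses on something with over 40 N, if the wrist force passes 120 N, or if a joint passes its speed limit or range.

## Working session

There is one attempt and no reset: what is moved stays moved. The work goes in short steps, Python scripts to look and compute and a shell command to move; the robot and the scene stay as the last step left them, time stands still between calls to the robot, and variables do not carry over. Pictures are saved under pics/ and viewed, about 8 in all and at most 12, crops included, and the job is handed in when it is done.

```bash
mkdir -p pics; python3 - <<'E'
from station import status, eyes
import cv2,numpy as np
for n in("scene","wrist"):
    cv2.imwrite(f"pics/{n}0.png",eyes.grab_frame(n))
    print(n,{k:np.round(v,4).tolist() if not isinstance(v,(str,)) else v for k,v in eyes.calibration(n).items()})
s=status.get_state();print({k:np.round(v,4).tolist() for k,v in s.items()})
E
```

```text
scene {'camera_matrix': [[430.3538, 0.0, 315.9355], [0.0, 430.3538, 206.6032], [0.0, 0.0, 1.0]], 'cam_to_world': [[-0.8115, -0.3548, 0.4644, 1.1041], [0.5844, -0.483, 0.6521, 0.806], [-0.0071, 0.8005, 0.5993, 0.8309], [0.0, 0.0, 0.0, 1.0]]}
wrist {'camera_matrix': [[346.9716, 0.0, 319.5976], [0.0, 346.9716, 191.9229], [0.0, 0.0, 1.0]], 'hand_eye': [[1.0, -0.0001, -0.0005, -0.0006], [-0.0003, -0.9685, -0.2489, -0.0666], [-0.0005, 0.2489, -0.9685, -0.1567], [0.0, 0.0, 0.0, 1.0]]}
{'t': 0.1, 'q': [0.2881, 0.3593, 0.0112, -0.0003, -1.2241, -0.2881], 'qd': [0.0028, -0.001, 0.002, 0.0016, -0.0011, -0.0005], 'joint_efforts': [-0.0014, -58.4165, 29.3752, 7.0155, 0.0101, -0.0001], 'eef_pos': [0.6746, -0.0, 0.2258], 'ee_rot': [-3.1414, -0.0014, 3.1415], 'force': [-0.4058, 0.3215, -0.7474], 'moment': [-0.0018, -0.0077, 0.0129], 'width': 0.0873}
```

View pics/scene0.png

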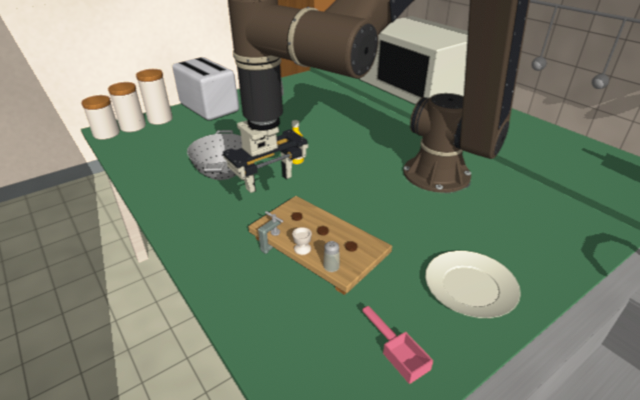

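View pics/wrist0.png

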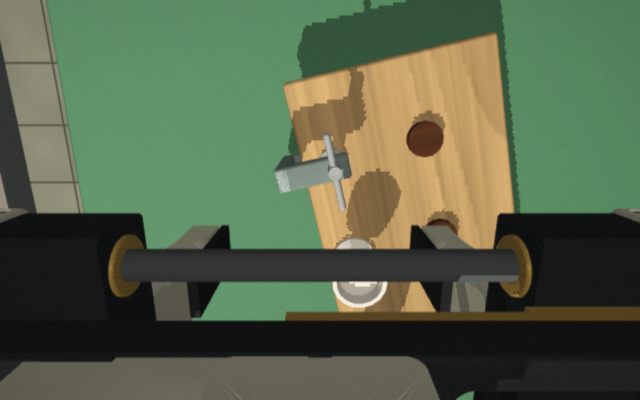

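```bash
cat > h.py <<'E'
from station import status, eyes
import cv2,numpy as np
from scipy.spatial.transform import Rotation as R
def ray(n,uv):
    c=eyes.calibration(n);K=np.array(c["camera_matrix"])
    if n=="wrist":
        s=status.get_state();T=np.eye(4);T[:3,:3]=R.from_euler("xyz",s["ee_rot"]).as_matrix();T[:3,3]=s["eef_pos"];T=T@np.array(c["hand_eye"])
    else: T=np.array(c["cam_to_world"])
    d=np.linalg.inv(K)@[uv[0],uv[1],1];return T[:3,3],T[:3,:3]@[d[0],-d[1],-d[2]]
def onz(n,uv,z):
    o,d=ray(n,uv);return o+d*(z-o[2])/d[2]
def plugs(im):
    hsv=cv2.cvtColor(im,cv2.COLOR_BGR2HSV);h,s,v=cv2.split(hsv)
    m=(((h<14)|(h>172))&(s>110)&(v<125)&(v>20)).astype(np.uint8)
    n,_,st,ce=cv2.connectedComponentsWithStats(m)
    return [(st[i].tolist(),ce[i].round(1).tolist()) for i in range(1,n) if st[i][4]>25]
E
python3 - <<'E'
from h import *
for n in("scene","wrist"):
    for st,c in plugs(cv2.imread(f"pics/{n}0.png")):print(n,st,c,onz(n,c,.057).round(4))
for uv in [(498,33),(285,84),(515,210)]:print(uv,onz("wrist",uv,.049).round(4))
print("pad",onz("wrist",(337,173),.049+.055).round(4))
im=eyes.grab_frame("side");cv2.imwrite("pics/side0.png",im)
for st,c in plugs(im):print("side",st,c,onz("side",c,.057).round(4))
E
```

```text
scene [292, 213, 10, 7, 60] [296.4, 216.0] [ 0.5772 -0.0326  0.057 ]
scene [318, 227, 10, 8, 68] [322.5, 230.4] [0.5545 0.0649 0.057 ]
scene [346, 242, 11, 9, 82] [350.9, 246.0] [0.5318 0.1618 0.057 ]
wrist [407, 121, 36, 36, 991] [424.8, 138.5] [ 0.5767 -0.0344  0.057 ]
wrist [429, 219, 28, 15, 128] [443.1, 223.7] [0.5522 0.0496 0.057 ]
(498, 33) [ 0.5162 -0.1267  0.049 ]
(285, 84) [ 0.7065 -0.0833  0.049 ]
(515, 210) [0.478  0.0379 0.049 ]
pad [ 0.6606 -0.011   0.104 ]
side [292, 196, 10, 7, 52] [296.5, 199.0] [ 0.5732 -0.0256  0.057 ]
side [294, 214, 10, 8, 62] [298.4, 217.4] [0.5514 0.0703 0.057 ]
side [296, 235, 11, 9, 83] [301.0, 238.9] [0.5285 0.1668 0.057 ]
side [213, 325, 15, 26, 101] [219.9, 338.5] [0.6435 0.4991 0.057 ]
side [238, 326, 13, 37, 80] [244.0, 345.0] [0.5908 0.5073 0.057 ]
```

View pics/side0.png

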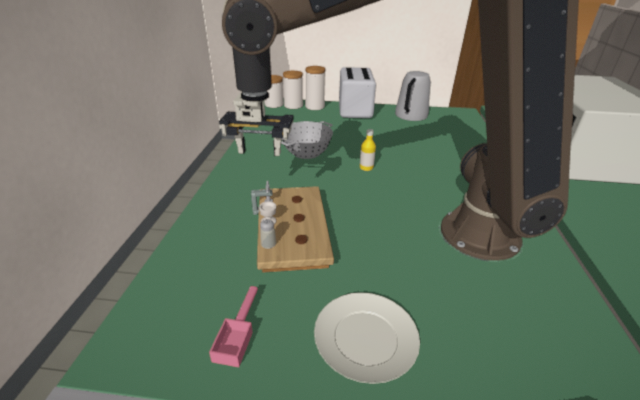

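```bash
python3 -m jog '[[-10,-3.5,0,0,0,-0.14],[-10,-3.5,0,0,0,-0.14],[-10,-3.5,0,0,0,-0.14],[-10,-3.5,0,0,0,-0.14],[-10,-3.5,0,0,0,-0.14],[-10,-3.5,0,0,0,-0.14],[-10,-3.5,0,0,0,-0.14],[-10,-3.5,0,0,0,-0.14],[-10,-3,0,0,0,-0.14],[-8,-2,0,0,0,-0.08],[0,0,0,0,0,0]]' 0 10; python3 - <<'E'
from h import *
s=status.get_state();Rm=R.from_euler("xyz",s["ee_rot"]).as_matrix()
im=eyes.grab_frame("wrist");cv2.imwrite("pics/w1.png",im)
print(s["t"],np.round(s["eef_pos"],4),np.degrees(np.arctan2(Rm[1,0],Rm[0,0])),Rm[:,2].round(4),np.round(s["force"],2),s["width"],np.round(s["q"],2))
for st,c in plugs(im):print(st,c,onz("wrist",c,.057).round(4))
E
```

```text
t: 1.25
eef_pos: [0.5705, -0.0343, 0.2213]
ee_rot: [-3.136, -0.006, 1.746]
force: [-0.4, 0.4, -0.5]
width: 0.0053
1.25 [ 0.5705 -0.0343  0.2213] 100.02762041521926 [-0.0066  0.0053 -1.    ] [-0.44  0.44 -0.5 ] 0.00534328515673567 [ 0.28  0.2  -0.22 -0.01 -1.16 -1.67]
[508, 152, 38, 34, 1005] [526.5, 168.5] [0.5294 0.1575 0.057 ]
[405, 158, 36, 34, 929] [422.3, 174.2] [0.552  0.0621 0.057 ]
[302, 163, 33, 34, 889] [318.1, 179.6] [ 0.5744 -0.0339  0.057 ]
```

View pics/w1.png

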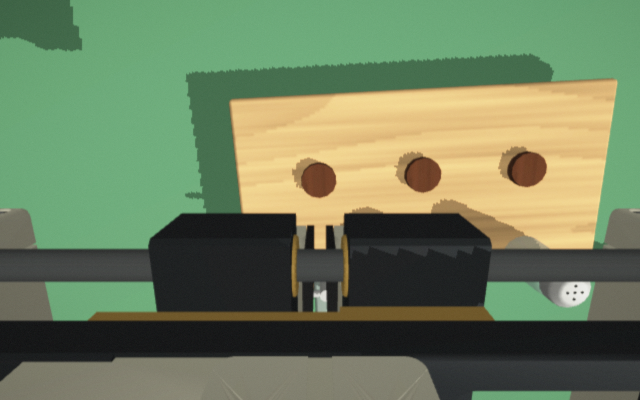

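```bash
python3 -m jog '[[5,1,0,-0.005,-0.007,0.055],[0,0,-20,0,0,0],[0,0,-25,0,0,0],[0,0,-25,0,0,0],[0,0,-20,0,0,0],[0,0,-20,0,0,0],[0,0,-10,0,0,0],[0,0,0,0,0,0],[0,0,0,0,0,0]]'; python3 - <<'E'
from h import *
im=eyes.grab_frame("wrist");s=status.get_state();Rm=R.from_euler("xyz",s["ee_rot"]).as_matrix()
cv2.imwrite("pics/w2.png",im)
print(np.degrees(np.arctan2(Rm[1,0],Rm[0,0])),Rm[:,2].round(4))
for st,c in plugs(im):print(st,c,onz("wrist",c,.057).round(4))
E
```

```text
t: 2.2
eef_pos: [0.5809, -0.032, 0.0976]
ee_rot: [3.138, 0.002, 1.831]
force: [0.3, -0.3, 0.1]
width: 0.0005
104.87506789257517 [ 4.1e-03 -6.0e-04 -1.0e+00]
[293, 178, 54, 55, 2007] [319.7, 201.8] [ 0.572  -0.0343  0.057 ]
[454, 183, 60, 55, 2426] [484.0, 209.2] [0.5513 0.0612 0.057 ]
[616, 189, 24, 19, 291] [630.5, 200.2] [0.5239 0.1426 0.057 ]
```

View pics/w2.png

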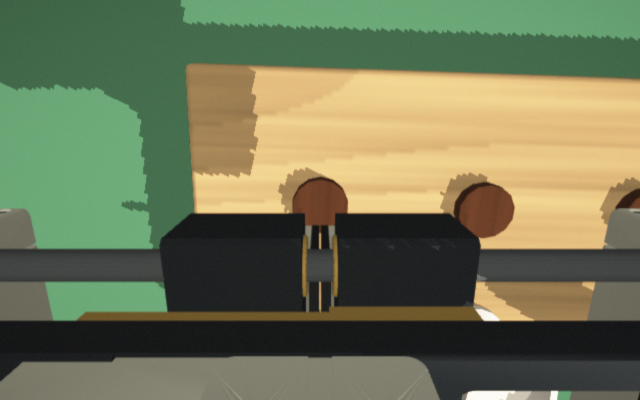

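```bash
python3 -m jog '[[-6,-1.5,0,0,0.004,-0.025],[0,0,-10,0,0,0],[0,0,-10,0,0,0],[0,0,-8,0,0,0],[0,0,0,0,0,0],[0,0,0,0,0,0]]'; python3 - <<'E'
from h import *
for n in("scene","side"):
    im=eyes.grab_frame(n)
    cv2.imwrite(f"pics/{n}1.png",im)
    a=im[150:270,220:380] if n=="scene" else im[140:260,220:380]
    globals()[n]=cv2.resize(a,None,fx=5,fy=5,interpolation=cv2.INTER_CUBIC)[:, :]
cv2.imwrite("pics/m1.png",cv2.resize(np.vstack([scene,side]),(400*1,600)))
E
```

```text
t: 2.85
eef_pos: [0.5758, -0.0334, 0.0699]
ee_rot: [3.138, 0.001, 1.804]
force: [-0.6, 0.4, -0.5]
width: 0.0004
```

View pics/m1.png

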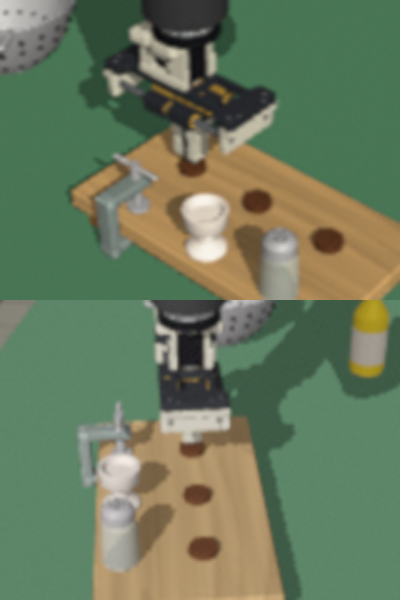

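The picture shows the shut fingers just over the end plug, the one beside the clamp. They are clear of the clamp and the egg cup, so I'm going down in small steps.

```bash
python3 -m jog '[[0,0,-4,0,0,0],[0,0,-4,0,0,0],[0,0,-2,0,0,0],[0,0,-1.5,0,0,0],[0,0,-1,0,0,0],[0,0,-1,0,0,0]]'; python3 -m jog '[[0,0,-1,0,0,0],[0,0,-1,0,0,0]]'
```

```text
t: 3.55
eef_pos: [0.5764, -0.0332, 0.0563]
ee_rot: [3.136, 0.001, 1.804]
force: [-1.5, -0.1, 3.5]
width: 0.0003
t: 3.75
eef_pos: [0.5765, -0.0332, 0.0548]
ee_rot: [3.136, 0.001, 1.805]
force: [-0.8, 0.5, 4.4]
width: 0.0007
```

Contact is at about 4 N, the plug's friction. I'll keep pressing.

```bash
python3 -m jog '[[0,0,-1,0,0,0],[0,0,-1,0,0,0],[0,0,-1,0,0,0]]'; python3 -m jog '[[0,0,-1,0,0,0]]';python3 -m jog '[[0,0,-0.7,0,0,0]]'
```

```text
t: 4.05
eef_pos: [0.5764, -0.0332, 0.0521]
ee_rot: [3.135, 0.001, 1.805]
force: [-2.1, 0.9, 3.7]
width: 0.0007
t: 4.15
eef_pos: [0.5764, -0.0332, 0.0511]
ee_rot: [3.135, 0.001, 1.805]
force: [-1.5, 1.0, 4.3]
width: 0.0005
t: 4.25
eef_pos: [0.5765, -0.0332, 0.0503]
ee_rot: [3.135, 0.001, 1.805]
force: [-2.3, 0.4, 3.0]
width: 0.0006
```

```bash
for i in 1 2; do python3 -m jog '[[0,0,-0.6,0,0,0]]'; done
```

```text
t: 4.35
eef_pos: [0.5765, -0.0332, 0.0496]
ee_rot: [3.135, 0.001, 1.805]
force: [-1.8, 1.3, 5.3]
width: 0.0006
t: 4.45
eef_pos: [0.5765, -0.0332, 0.0491]
ee_rot: [3.135, 0.001, 1.805]
force: [-3.0, 1.0, 6.2]
width: 0.0006
```

```bash
python3 -m jog '[[0,0,-0.6,0,0,0]]'; python3 -m jog '[[0,0,-0.5,0,0,0]]'
```

```text
t: 4.55
eef_pos: [0.5765, -0.0332, 0.0487]
ee_rot: [3.135, 0.001, 1.805]
force: [-4.4, 1.2, 8.5]
width: 0.0002
t: 4.65
eef_pos: [0.5765, -0.0332, 0.0486]
ee_rot: [3.135, 0.001, 1.805]
force: [-3.7, 0.4, 9.6]
width: 0.0007
```

The force is now climbing sharply with almost no travel, so the plug is on its stop. I'm withdrawing straight up, then checking.

```bash
python3 -m jog '[[0,0,3,0,0,0],[0,0,8,0,0,0],[0,0,20,0,0,0],[0,0,30,0,0,0],[0,0,30,0,0,0],[0,0,30,0,0,0],[0,0,20,0,0,0],[0,0,0,0,0,0],[0,0,0,0,0,0]]'; python3 - <<'E'
from h import *
r=[]
for n,(y,x) in dict(scene=(190,240),side=(175,230)).items():
    im=eyes.grab_frame(n);old=cv2.imread(f"pics/{n}0.png")
    for st,c in plugs(im)[:3]:print(n,st,c,onz(n,c,.057).round(4))
    d=cv2.absdiff(im,old).max(2)
    r.append(np.hstack([cv2.resize(a[y:y+90,x:x+120],None,fx=3.3,fy=3.3,interpolation=cv2.INTER_CUBIC) for a in(old,im)]))
cv2.imwrite("pics/m2.png",np.vstack(r))
im=eyes.grab_frame("wrist");print([(st,c) for st,c in plugs(im)])
E
```

```text
t: 5.55
eef_pos: [0.5758, -0.0335, 0.1955]
ee_rot: [3.136, 0.001, 1.804]
force: [-0.5, 0.1, -0.8]
width: 0.0007
scene [292, 215, 10, 5, 39] [296.4, 217.0] [ 0.5798 -0.0287  0.057 ]
scene [318, 227, 10, 8, 69] [322.4, 230.4] [0.5548 0.0647 0.057 ]
scene [346, 242, 11, 9, 82] [350.9, 246.0] [0.5318 0.1618 0.057 ]
side [293, 198, 8, 5, 30] [296.4, 199.8] [ 0.5727 -0.021   0.057 ]
side [294, 214, 10, 8, 64] [298.5, 217.5] [0.5511 0.0708 0.057 ]
side [296, 235, 11, 9, 81] [300.9, 238.9] [0.5288 0.1668 0.057 ]
[([302, 161, 36, 35, 975], [319.9, 177.6]), ([414, 161, 39, 38, 1117], [433.2, 179.3]), ([526, 162, 42, 37, 1196], [546.3, 179.9])]
```

View pics/m2.png

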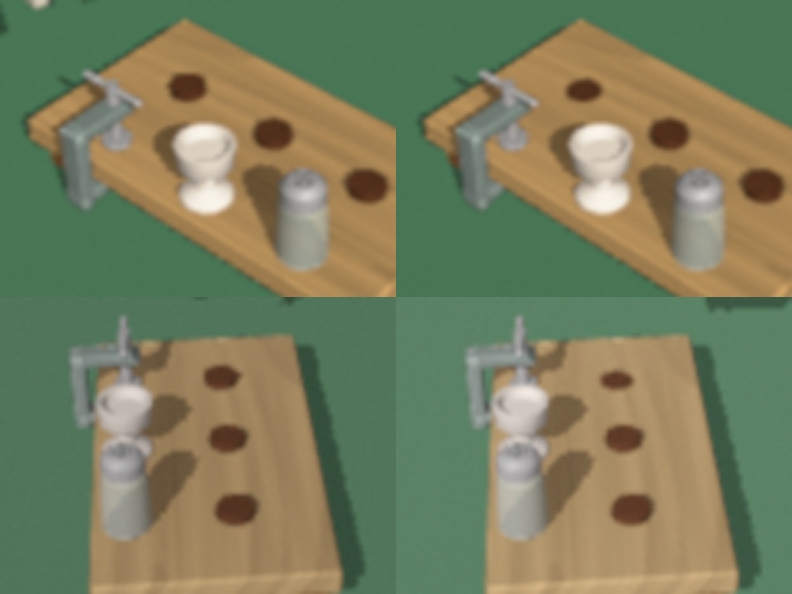

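The plug beside the clamp now sits flush, showing only a flat disc. The other two plugs and the bystanders look the same as before.

```bash
python3 -c "from station import workorder;print(workorder.job_done())"
```

```text
the job is handed in; nothing more can be done
None
```

I pressed the plug nearest the clamp, plug c at the board's -y end, fully home with the shut fingertips. I then withdrew straight up to 0.196 m and handed the job in at about 5.7 s; the hand-in reports no verdict.

- **Press:** the plug moved at about 4 N from z ≈ 0.057 m. The force then climbed to 9.6 N at z = 0.0486 m with almost no more travel, so it was on its stop. That is well under the 30 N limit.
- **After withdrawing:** in the scene and side views plug c shows only a thin disc (7 px tall before, 5 px now). The other two plugs kept their size and position to within a pixel.
- **Bystanders:** the clamp, egg cup and shaker look unmoved in the before-and-after crops. I did not re-check the colander, plate, scoop or glue bottle, but the arm stayed well away from them.
- **Disagreement:** the side camera put plug c about 8 mm in y from the other views. I went with the scene and wrist cameras, and the press confirmed that position.

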